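# Turn the parts carousel and click the caddy onto its free hook

## Robot

A 6-joint arm with a two-finger parallel gripper is mounted at the origin on a cart in front of the work surface, level with it; the furniture and walls round the work are solid. World frame = base frame: x ahead of the robot, y to its left, z up, the work surface at z = 0. Lengths are in m, angles in degrees, forces in N, time in s.
With the tool pointing down it reaches from about 0.25 to 0.725 m from the base axis. Payload 9.7 kg.
Tool frame: the origin (TCP) lies at the very end of the fingers, on their centre line; the grasp point (between the pads) lies grasp_offset behind it (grasp_offset is the distance from the TCP to the grasp point, in m); z points along the fingers, y is the line along which they close (so a half turn about z gives the same grasp; the last joint's range is limited). The gripper opens to 85 mm and grips with 20 to 120 N. Pads are 22 mm wide; open, the fingers measure 114 mm over their backs; the gripper's body (76 mm by 85 mm) begins 54 mm behind the grasp point. The pads swing forward as they close: fully open they stand 13 mm farther back than shut.
Start: joints at [-70.646, 4.979, 10.078, 95.1, 0, 90], TCP at [0.182, -0.519, 0.231] pointing down, gripper open.
Joint ranges: [-179.16, 179.16], [-48.56, 103.87], [-65.8, 70.77], [-126.05, 130.52], [-82.76, 87.17], [-180, 180]. Speed limits (degrees/s): [127.2, 127.2, 147.25, 180, 180, 180].

## Interface

Orientations are given as [roll, pitch, yaw] about the fixed x, y, z axes, in that order (R = Rz(yaw) Ry(pitch) Rx(roll)).
In Python, from workcell import get_obs, camera, calibration, job_done, recognise, cut_out, mark_of, grasp_offset gives the robot as it stands.
- The arm moves only by the tool servo_tool, never from a script. Its argument "moves" is a list of rows, each a list of 3 entries, a list of its own where there are three numbers: the turn, a rotation vector about the tool's x, y, z in degrees, then the shift along the tool's x, y, z in m, then the opening in per cent of the stroke, from 0 (shut) to 100 (fully open). In form: [[[ax, ay, az], [x, y, z], claw], ...]. A call has 1 to 12 rows; each row shifts and turns the commanded pose from where the row before left it, along the tool's axes as they then stand; what a row does not reach is not made up. A row lasts 1/10 s, in which the tool goes at most 50 mm and 8.59 degrees, less where a joint would pass 70% of its speed; a pose out of reach is approached as far as the arm can. A call is refused whole if a number of a shift passes 0.05 or a number of a turn 8.59, either way. A call with a gripper value outside its range is refused whole. The fingers move at their own pace and stop on an object; "force" is the grip in N (left out, the last holds). Time passes only in rows, so rows that do not move let the fingers close. It gives the time, the measured TCP pose, the force, the opening and the grip force at its end, in the units of the state.
- get_obs(): the state, without advancing time (a new reading comes with each control period).
- camera(name): name is "side" or "top" or "wrist"; returns (picture, depth): 480x640x3 uint8, red, green, blue; 480x640 float32, m along the optical axis (not along the pixel's ray), 0 where there is no reading.
- calibration(name): a dict with "camera_matrix" (3x3 intrinsics, pixels), "dist" ([k1, k2, p1, p2, k3] as OpenCV has them; the pictures are not rectified), "R" (3x3) and "t" (3): a world point X has camera coordinates R X + t. Camera axes: x right, y down, z forward; pixel columns grow to the right and rows downward; lengths in m; the calibration is good to about 2 mm. A picture is of the moment at which its call begins: read the wrist's pose just before it. calibration takes no time and is no camera call; for the wrist camera it gives the pose at the moment of the call.
- job_done(): hands the job in; it is judged then, once.
Trained networks look in the newest picture that a camera, given by its name, has taken for a name from the list of things; names that differ only in an ending like _2 or _b are one class to them, and where a whole thing is asked for, a point or a joint stands for the part that bears it (a point fixed in the world has none). Each returns a list of dicts, best first, with "score" (0 to 1); they miss things now and then, are a little off and sometimes report something else, mostly with a low value. They report only what shows in the picture. A call takes as long as a camera call. They do not tell look-alikes from the thing itself.
- recognise(name, camera): "xyz" ([x, y, z] in m, in the coordinates of the camera as it stood for that picture, good to about 4 mm: the middle of the surface that is visible of it).
- cut_out(name, camera): "mask" (480x640 bool, what is visible of it).
- mark_of(name, camera): "xyz" ([x, y, z] in m, in the coordinates of the camera as it stood for that picture, good to about 4 mm: a listed point, or the origin of a listed thing).
The state is a dict: "time": time; "q": joint angles; "qd": joint speeds; "joint_efforts": joint torques, N m; "ee_pos": TCP position; "tcp_rot": TCP orientation; "wrist_force": force on the tool from outside, world axes, zero at the start; "torque": the same for the moment, N m; "opening": finger opening in m; "grasp_force": force on a finger pad.
Only numpy, scipy, OpenCV 4.12 (cv2) and the standard library are available. Lean on these libraries where they do the work, as an engineer would, in place of code of your own. Each camera call takes 0.05 s, during which the arm holds its last target. There are 200 camera calls.

## Task

Turn the parts carousel clockwise (seen from above) by its upright black knob until it comes up against its stop, so that the empty hook faces the front. Then take the orange caddy from the bench, slide its socket down over the empty hook, press it fully home until the latch clicks, and let go. Feel your way: never load the carousel with more than 25 N, and leave the vial, the tape roll and the lens tube where they are.

Things in the scene. Friction and masses are not known exactly. Their poses are not given: they have to be found in the camera images.
- carousel: Fixed stand of the parts carousel: dark round foot 110 mm across, origin under its centre on the bench, z up, -x is its front (roughly towards the robot). On its post turns a rotor: a 116 mm aluminium disc with four arms 90 degrees apart, each with an upright steel hook. Nothing may load the carousel with more than 25 N.
- rotor_top (a point): Centre of the top face of the rotor's disc, on the post axis, 120 mm above the bench (a 10 mm nut stands on it). The four hooks stand on a circle of 85 mm radius. Three carry fixed grey, blue and green caddies shaped like the orange one, reaching 130 mm from the axis and 64 to 190 mm above the bench; the fourth hook is empty.
- rotor (a joint): Turn of the rotor, rad, counterclockwise from above positive. 0 is the hard stop, where the empty hook is straight in front (at -x of carousel); it starts between 0.9 and 2.2 and stays where it is left. It drags with about 0.12 N m of friction plus 0.08 N m per rad/s.
- turn_knob (a point): Centre of the top of the upright black turning knob with a red band: round, 16 mm across, from 120 to 172 mm above the bench, 45 mm from the post axis, 135 degrees clockwise (from above) from the empty hook; at rotor = 0 it stands in direction (+x, +y) of carousel.
- free_hook (a point): Point on the empty hook's vertical axis, 150 mm above the bench, fixed to the rotor arm. The hook is an upright tongue 5 mm thick (radially), 16 mm wide, its top 38 mm free, top rounded. Its height is adjustable: the true tip is clamped up to 9 mm above or below this point, which is not measured: feel for it.
- latch (a joint): Travel, m, of the sprung brass roller that sticks 5 mm out of the empty hook's outer face, 12 mm below its tip: 0 out, 0.006 fully in. The socket pushes it in by 2 to 4 mm while sliding over it (roughly 4 to 10 N downward on the caddy); it springs back to about 0 in the socket's window when the caddy is home.
- caddy: Orange loose caddy, 0.1 to 0.2 kg, upright on the bench. Origin on its underside below the socket axis, z up, -x is the side of the open cup (x -45 to -12 mm, 50 mm wide in y, 46 mm high); below the socket it is open between two skids 26 mm apart, to x +17 mm. It hangs with +x pointing at the carousel's post (at the stop: the yaw of carousel) lowered straight down over the hook from above its tip.
- caddy_grip (a point): Middle of the solid ribbed grip block on top of the caddy, 106 mm above its origin: 15 mm (caddy x) by 27 mm (y), from 86 to 126 mm above the origin. The same outline goes on down to 60 mm round the socket, so fingers may reach below the block.
- caddy_socket (a point): Centre of the ceiling of the socket, 86 mm above the caddy's origin. The socket is open below (mouth at 61 mm behind and 56 mm in front, there flared to 45 mm), 7.4 mm (x) by 19 mm (y) inside. Home is when this ceiling rests on the hook's tip; the roller first touches some 25 mm before that.
- vial: Bystander: glass sample vial with white cap, 27 mm across, 57 mm high, origin under its centre.
- tape: Bystander: yellow masking tape roll lying flat, 61 mm across, 18 mm high, origin under its centre.
- lens_tube: Bystander: black lens tube, 30 mm across, 25 mm high, origin under its centre.
Mind the look-alikes: they are no part of the job. Of the things like the caddy, leave any that is green; of the rest the larger one is meant.

How it is judged:
By the outcome, as a careful person would: the job done as asked, in the order asked, and still so for the second after the job is handed in, with the robot touching nothing.
It also fails if it takes over 72 s, if anything falls off the work surface, if the arm or the gripper's body presses on something with over 40 N, if the wrist force passes 120 N, or if a joint passes its speed limit or range.

## Working session

There is one attempt and no reset: what is moved stays moved. The work goes in short steps, Python scripts to look and compute and a tool call to move; the robot and the scene stay as the last step left them, time stands still between calls to the robot, and variables do not carry over. Pictures are saved under pics/ and viewed, at most 10 in all, crops included, and the job is handed in when it is done.

Besides the shell and the picture viewer there is one more tool, called after "Emit:" in YAML: its name, and indented under it one key for each argument. servo_tool: Moves the arm, as the interface text tells. Its arguments: {"type":"object","properties":{"moves":{"type":"array"},"force":{"type":"number"}},"required":["moves"]}

```bash
mkdir -p pics
cat > h.py <<'E'
import numpy as np, cv2
from workcell import *
def world(name,p):
    c=calibration(name); return np.array(c["R"]).T@(np.array(p)-np.array(c["t"]))
def save(name,fn):
    im,d=camera(name); cv2.imwrite("pics/"+fn,im[:,:,::-1]); return im,d
def pix(name,X):
    c=calibration(name); r=cv2.Rodrigues(np.array(c["R"]))[0]
    return cv2.projectPoints(np.array(X,float).reshape(-1,3),r,np.array(c["t"]),np.array(c["camera_matrix"]),np.array(c["dist"]))[0].reshape(-1,2)
def cloud(name,mask,d):
    c=calibration(name); v,u=np.nonzero(mask&(d>0)); z=d[v,u]
    n=cv2.undistortPoints(np.c_[u,v].astype(np.float64).reshape(-1,1,2),np.array(c["camera_matrix"]),np.array(c["dist"])).reshape(-1,2)
    P=np.c_[n*z[:,None],z]; return (P-np.array(c["t"]))@np.array(c["R"])
E
python3 - <<'E'
from h import *
o=get_obs();print({k:np.round(v,3) for k,v in o.items()},grasp_offset)
ims=[]
for cam in("top","side"):
    im,d=save(cam,cam+"1.png")
    for n in("rotor_top","carousel","turn_knob","free_hook","caddy","caddy_grip","caddy_socket","vial","tape","lens_tube"):
        for r in mark_of(n,cam)[:4]: print(cam,n,np.round(world(cam,r["xyz"]),3),round(r["score"],2),pix(cam,world(cam,r["xyz"])).round())
E
```

```text
{'time': np.float64(0.0), 'q': array([-7.0646e+01,  5.0110e+00,  1.0035e+01,  9.5100e+01, -1.0000e-03,
        9.0001e+01]), 'qd': array([ 0.003,  0.202, -0.106, -0.034,  0.044,  0.009]), 'joint_efforts': array([ 3.0000e-03, -5.2038e+01,  4.6481e+01,  1.6000e-02,  0.0000e+00,
        0.0000e+00]), 'ee_pos': array([ 0.182, -0.519,  0.231]), 'tcp_rot': array([-1.79925e+02,  1.00000e-03,  1.93530e+01]), 'wrist_force': array([ 0.286, -0.267, -0.532]), 'torque': array([-0.017,  0.032,  0.07 ]), 'grasp_force': np.float64(0.0), 'opening': np.float64(0.085)} 0.0187
top rotor_top [0.559 0.377 0.121] 0.69 [[194. 237.]]
top carousel [0.558 0.373 0.   ] 0.9 [[205. 241.]]
top carousel [0.45  0.174 0.089] 0.38 [[290. 286.]]
top carousel [0.578 0.29  0.153] 0.27 [[232. 226.]]
top turn_knob [0.522 0.398 0.171] 0.65 [[179. 254.]]
top turn_knob [0.562 0.374 0.004] 0.39 [[205. 240.]]
top free_hook [0.577 0.293 0.15 ] 0.78 [[231. 227.]]
top caddy [ 0.622 -0.262  0.002] 0.76 [[473. 207.]]
top caddy [0.45  0.173 0.002] 0.7 [[291. 286.]]
top caddy [0.558 0.378 0.121] 0.67 [[193. 238.]]
top caddy [ 0.766 -0
[... 831 characters left out ...]
 0.154] 0.77 [[317. 169.]]
side caddy [ 0.63  -0.261 -0.001] 0.86 [[388. 383.]]
side caddy [ 0.767 -0.149 -0.002] 0.59 [[434. 332.]]
side caddy_grip [ 0.626 -0.257  0.107] 0.88 [[389. 351.]]
side caddy_grip [0.452 0.176 0.108] 0.87 [[274. 218.]]
side caddy_grip [ 0.768 -0.148  0.078] 0.77 [[439. 309.]]
side caddy_socket [ 0.626 -0.254  0.083] 0.98 [[388. 357.]]
side caddy_socket [ 0.767 -0.146  0.065] 0.82 [[438. 312.]]
side caddy_socket [0.456 0.177 0.085] 0.78 [[276. 225.]]
side caddy_socket [ 0.453  0.265 -0.001] 0.69 [[273. 227.]]
side vial [ 0.353  0.074 -0.005] 0.71 [[241. 286.]]
side tape [ 0.604  0.47  -0.001] 0.53 [[316. 174.]]
side lens_tube [ 0.451  0.264 -0.003] 0.6 [[272. 228.]]
```

View pics/top1.png

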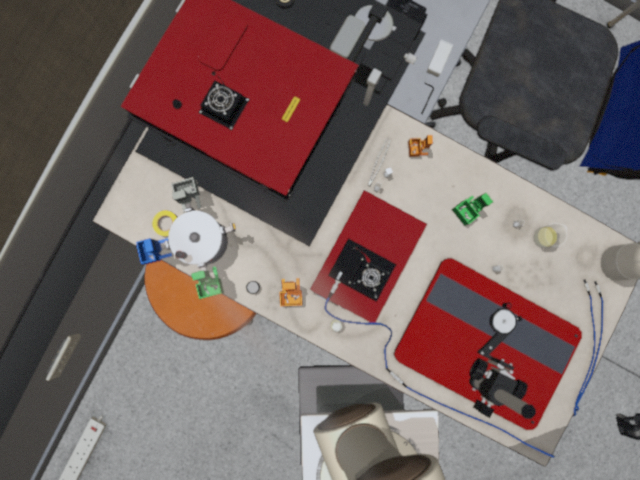

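View pics/side1.png

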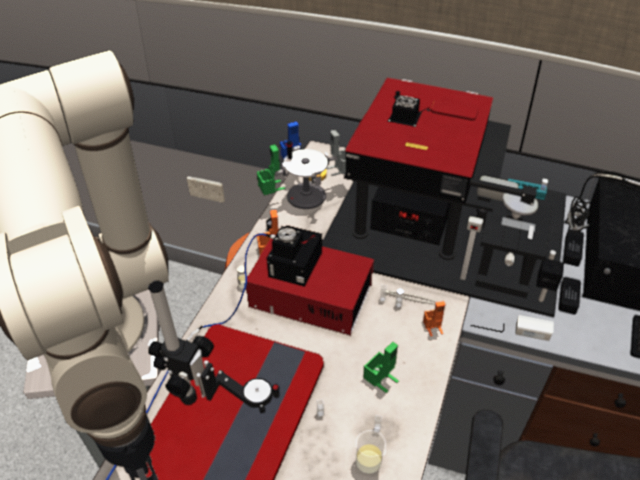

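Top view: the large orange caddy is at px (290,292), the small orange look-alike at (420,147) and the green one at (472,208). The carousel is at (195,240) with its hook at (231,228) and its knob at (180,254). The side view agrees. Next I check the height map along the travel path.

Run:
```python
from h import *
im,d=camera("top")
P=cloud("top",np.ones(d.shape,bool),d)
print("max height grid rows x, cols y")
ys=np.arange(-.55,.56,.1)
print("y",ys.round(2))
for x in np.arange(.15,.9,.05):
    r=[]
    for y in ys:
        m=(abs(P[:,0]-x)<.025)&(abs(P[:,1]-y)<.05)
        r.append(round(float(np.percentile(P[m,2],98)),2) if m.sum()>3 else None)
    print(round(x,2),r)
Q=P[(abs(P[:,0]-.45)<.07)&(abs(P[:,1]-.18)<.06)&(P[:,2]>.01)]
print(len(Q)); 
for lo,hi in((.1,.14),(.03,.06),(.01,.03)):
    q=Q[(Q[:,2]>lo)&(Q[:,2]<hi)]; print(lo,len(q),q.mean(0).round(3) if len(q) else 0, q.min(0).round(3),q.max(0).round(3))
```

```text
max height grid rows x, cols y
y [-0.55 -0.45 -0.35 -0.25 -0.15 -0.05  0.05  0.15  0.25  0.35  0.45  0.55]
0.15 [0.01, 0.35, 0.04, 0.04, 0.01, 0.34, 0.47, 0.22, -0.74, -0.74, -0.74, -0.74]
0.2 [0.01, 0.31, 0.18, 0.37, 0.03, 0.63, 0.62, 0.17, -0.74, -0.74, -0.74, -0.74]
0.25 [0.01, 0.04, 0.17, 0.36, 0.05, 0.03, 0.01, -0.74, -0.74, -0.74, -0.74, -0.74]
0.3 [0.01, 0.04, 0.04, 0.17, 0.04, 0.03, 0.01, 0.01, -0.74, -0.28, -0.27, -0.28]
0.35 [0.01, 0.04, 0.1, 0.1, 0.04, 0.11, 0.12, 0.01, 0.01, -0.26, -0.26, -0.27]
0.4 [0.01, 0.03, 0.1, 0.1, 0.04, 0.16, 0.14, 0.05, 0.01, 0.0, -0.26, -0.26]
0.45 [0.16, 0.01, 0.03, 0.04, 0.04, 0.21, 0.21, 0.13, 0.03, 0.19, -0.26, -0.26]
0.5 [0.17, 0.03, 0.03, 0.03, 0.03, 0.2, 0.21, 0.1, 0.01, 0.19, 0.17, -0.26]
0.55 [0.01, 0.08, 0.01, 0.01, 0.1, 0.1, 0.16, 0.02, 0.01, 0.13, 0.19, 0.37]
0.6 [0.01, 0.01, 0.04, 0.13, 0.1, 0.1, 0.1, 0.25, 0.14, 0.13, 0.12, 0.55]
0.65 [None, 0.01, 0.01, 0.13, 0.01, 0.1, 0.1, 0.29, 0.29, 0.19, 0.19, 0.6]
0.7 [None, 0.0, 0.01, 0.01, 0.01, 0.05, 0.02, 0.29, 0.29, 0.29, 0.11, 0.65]
0.75 [-0.08, -0.08, 0.01, 0.01, 0.1, 0.01, 0.29, 0.3, 0.33, 0.3, 0.73, 0.7]
0.8 [-0.08, -0.08, -0.08, 0.01, 0.04, 0.02, 0.29, 0.3, 0.34, 0.34, 0.74, 0.29]
0.85 [-0.25, -0.08, -0.08, None, 0.01, 0.2, 0.29, 0.3, 0.31, 0.3, 0.66, 0.3]
295
0.1 109 [0.451 0.17  0.123] [0.44  0.121 0.1  ] [0.459 0.189 0.133]
0.03 110 [0.424 0.175 0.046] [0.405 0.15  0.032] [0.461 0.2   0.059]
0.01 38 [0.423 0.181 0.015] [0.396 0.123 0.01 ] [0.457 0.225 0.029]
```

Emit:
servo_tool:
  moves:
    - [[0,0,0],[0.02,0,-0.04],100]
    - [[0,0,0],[0.038,0.001,-0.03],100]
    - [[0,0,0],[0.038,0.001,-0.03],100]
    - [[0,0,0],[0.038,0.001,-0.03],100]
    - [[0,0,0],[0.038,0.001,-0.03],100]
    - [[0,0,0],[0.038,0.001,-0.03],100]
    - [[0,0,0],[0.02,-0.042,0],100]
    - [[0,0,0],[0.02,-0.042,0],100]
    - [[0,0,0],[0.02,-0.042,0],100]
    - [[0,0,0],[0.02,-0.042,0],100]
    - [[0,0,0],[0.02,-0.042,0],100]
    - [[0,0,0],[0.02,-0.042,0],100]

```text
time: 2.35
ee_pos: [0.405, -0.1776, 0.4163]
tcp_rot: [180.0, -0.0, 19.3]
wrist_force: [1.2, 0.0, -0.9]
opening: 0.0853
grasp_force: 0.0
```

Emit:
servo_tool:
  moves:
    - [[0,0,0],[0.02,-0.045,0],60]
    - [[0,0,0],[0.02,-0.045,0],60]
    - [[0,0,0],[0.02,-0.045,0],60]
    - [[0,0,0],[0.02,-0.045,0],60]
    - [[0,0,0],[0.02,-0.045,0],60]
    - [[0,0,0],[0.02,-0.045,0],60]

```text
time: 2.95
ee_pos: [0.4285, 0.1172, 0.4165]
tcp_rot: [180.0, -0.0, 19.4]
wrist_force: [0.9, -0.5, 0.1]
opening: 0.0508
grasp_force: 0.0
```

Run:
```python
from h import *
print({k:np.round(v,3) for k,v in get_obs().items() if k in("ee_pos","tcp_rot","wrist_force","q")})
im,d=save("wrist","w1.png"); print(world("wrist",[0,0,0]).round(3))
for n in("rotor_top","turn_knob","free_hook","caddy","caddy_grip","caddy_socket"):
    for r in mark_of(n,"wrist")[:2]: print(n,np.round(world("wrist",r["xyz"]),4),round(r["score"],2),pix("wrist",world("wrist",r["xyz"])).round())
```

```text
{'q': array([ 1.52960e+01, -4.34000e-01,  2.63120e+01,  1.16697e+02,
       -3.00000e-03,  1.75937e+02]), 'ee_pos': array([0.429, 0.117, 0.417]), 'tcp_rot': array([ 1.79993e+02, -4.90000e-02,  1.93600e+01]), 'wrist_force': array([ 0.919, -0.51 ,  0.1  ])}
[0.491 0.145 0.557]
rotor_top [0.5606 0.3793 0.119 ] 0.77 [[134.   5.]]
turn_knob [0.5155 0.4038 0.1691] 0.97 [[72. 25.]]
turn_knob [0.5547 0.3777 0.0011] 0.75 [[175.  41.]]
free_hook [0.5802 0.2908 0.1472] 0.73 [[206.   7.]]
free_hook [0.5632 0.3764 0.118 ] 0.54 [[134.   3.]]
caddy [ 0.7682 -0.1474 -0.0027] 0.95 [[573.  21.]]
caddy [ 0.4504  0.1733 -0.0012] 0.57 [[286. 161.]]
caddy_grip [0.4513 0.1741 0.1021] 0.89 [[279. 165.]]
caddy_socket [ 0.7682 -0.1483  0.0667] 0.79 [[613.   0.]]
caddy_socket [0.4487 0.1709 0.0803] 0.59 [[282. 166.]]
```

View pics/w1.png

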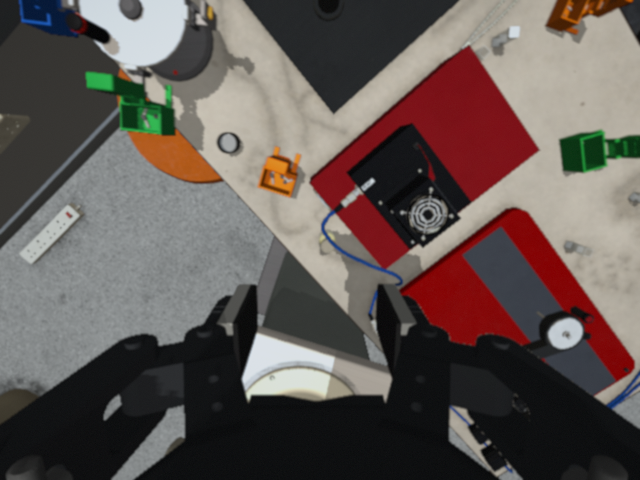

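The wrist view shows the orange caddy at (280,170) with its cup towards the lower left. The carousel is cut off at the top left (150,30). I rotate to the knob yaw and move nearer.

Emit:
servo_tool:
  moves:
    - [[0,0,-8.5],[0,0,0],60]
    - [[0,0,-8.5],[0,0,0],60]
    - [[0,0,-8.5],[0,0,0],60]
    - [[0,0,-8.5],[0,0,0],60]
    - [[0,0,-8.5],[0,0,0],60]
    - [[0,0,-8.5],[0,0,0],60]
    - [[0,0,-8.5],[0,0,0],60]
    - [[0,0,-8.5],[0,0,0],60]
    - [[0,0,-8.5],[0,0,0],60]
    - [[0,0,-8.5],[0,0,0],60]
    - [[0,0,-8.5],[0,0,0],60]
    - [[0,0,-8.5],[0,0,0],60]

```text
time: 4.5
ee_pos: [0.429, 0.1136, 0.4165]
tcp_rot: [180.0, 0.0, 121.5]
wrist_force: [0.5, 0.2, 0.4]
opening: 0.0511
grasp_force: 0.0
```

Emit:
servo_tool:
  moves:
    - [[0,0,-8.5],[0,0,0],50]
    - [[0,0,-8.5],[0,0,0],50]
    - [[0,0,-8.5],[0,0,0],50]
    - [[0,0,0],[-0.004,0.037,0.008],50]
    - [[0,0,0],[-0.004,0.037,0.008],50]
    - [[0,0,0],[-0.004,0.037,0.008],50]
    - [[0,0,0],[-0.004,0.037,0.008],50]
    - [[0,0,0],[-0.004,0.037,0.008],50]
    - [[0,0,0],[0,0,0],50]

```text
time: 5.4
ee_pos: [0.5498, 0.2603, 0.3711]
tcp_rot: [-179.7, -0.2, 146.8]
wrist_force: [0.1, -0.2, -0.5]
opening: 0.0426
grasp_force: 0.0
```

Run:
```python
from h import *
im,d=save("wrist","w2.png"); print(world("wrist",[0,0,0]).round(3),get_obs()["ee_pos"])
for n in("rotor_top","turn_knob","free_hook","caddy","caddy_grip"):
    for r in mark_of(n,"wrist")[:2]: print(n,np.round(world("wrist",r["xyz"]),4),round(r["score"],2),pix("wrist",world("wrist",r["xyz"])).round())
```

```text
[0.493 0.296 0.515] [0.54855816 0.25887145 0.37313153]
rotor_top [0.563  0.3774 0.1223] 0.97 [[416. 158.]]
turn_knob [0.5152 0.4019 0.1723] 0.6 [[428. 100.]]
free_hook [0.5765 0.2847 0.1543] 0.98 [[353. 219.]]
caddy [ 0.7708 -0.1479  0.0072] 0.77 [[193. 424.]]
caddy [0.4518 0.1738 0.0077] 0.59 [[230. 168.]]
caddy_grip [0.4461 0.1736 0.1081] 0.96 [[207. 170.]]
caddy_grip [0.5997 0.4664 0.0088] 0.71 [[461. 141.]]
```

View pics/w2.png

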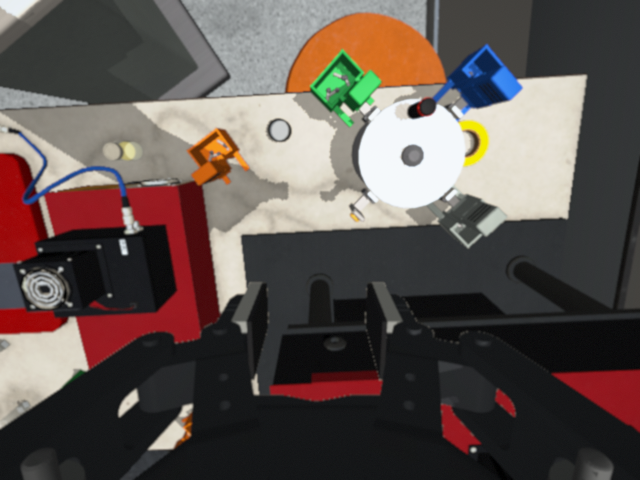

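The orange caddy is at (213,158), the disc with its nut at (412,156), the knob top at (428,104), the hook at (358,211) and the lens tube at (279,130). Next I refine these by intersecting pixel rays with known heights.

```bash
cat >> h.py <<'E'
def ray(name,uv,z):
    c=calibration(name); R=np.array(c["R"]);o=-R.T@np.array(c["t"])
    n=cv2.undistortPoints(np.array(uv,float).reshape(-1,1,2),np.array(c["camera_matrix"]),np.array(c["dist"])).reshape(-1,2)
    D=np.c_[n,np.ones(len(n))]@R; return o+D*((z-o[2])/D[:,2])[:,None]
E
python3 - <<'E'
from h import *
im=cv2.imread("pics/w2.png")
print("nut",ray("wrist",[[412,156]],.13),"knob",ray("wrist",[[429,104]],.172))
h=cv2.cvtColor(im,cv2.COLOR_BGR2HSV)
# disc: white bright
m=((h[...,1]<40)&(h[...,2]>200)).astype(np.uint8); m[:, :350]=0; m[:,480:]=0; m[:90]=0;m[215:]=0
c=max(cv2.findContours(m,0,2)[0],key=cv2.contourArea); (e,ax,an)=cv2.fitEllipse(cv2.convexHull(c)); print(e,ax,ray("wrist",[e],.12))
t=np.vstack([cv2.resize(im[20:240,180:540],None,fx=2.2,fy=2.2,interpolation=2)]); cv2.imwrite("pics/w2c.png",t)
# from top camera, too
E
```

```text
nut [[0.55825665 0.37440964 0.13      ]] knob [[0.51838203 0.40180324 0.172     ]]
(403.5923767089844, 158.26217651367188) (128.96682739257812, 157.39439392089844) [[0.55703586 0.36746992 0.12      ]]
```

View pics/w2c.png

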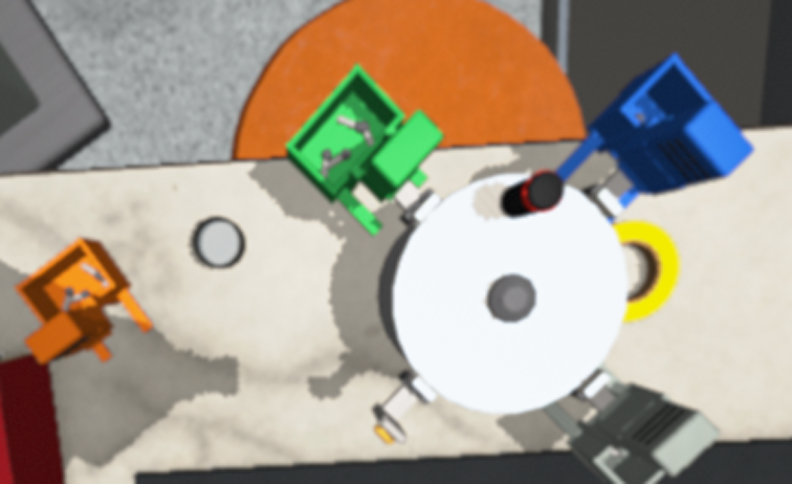

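Emit:
servo_tool:
  moves:
    - [[0,0,0],[0.0256,0.0257,0.03],42]
    - [[0,0,0],[0.0256,0.0257,0.03],42]
    - [[0,0,0],[0.0256,0.0257,0.03],42]
    - [[0,0,0],[0.0256,0.0257,0.03],42]
    - [[0,0,0],[0,0,0.03],42]
    - [[0,0,0],[0,0,0.02],42]
    - [[0,0,0],[0,0,0],42]

```text
time: 6.4
ee_pos: [0.5162, 0.4, 0.2043]
tcp_rot: [-179.8, -0.1, 146.8]
wrist_force: [0.3, 0.2, -0.5]
opening: 0.0362
grasp_force: 0.0
```

Run:
```python
from h import *
o=get_obs();print({k:np.round(v,3) for k,v in o.items() if k in("ee_pos","tcp_rot","wrist_force","q","opening")})
im,d=save("wrist","w3.png")
for n in("rotor_top","turn_knob"):
    for r in mark_of(n,"wrist")[:2]: print(n,np.round(world("wrist",r["xyz"]),4),round(r["score"],2),pix("wrist",world("wrist",r["xyz"])).round())
```

```text
{'q': array([ 3.7776e+01,  1.9502e+01,  2.4099e+01,  9.4785e+01, -3.0000e-03,
        7.0928e+01]), 'ee_pos': array([0.516, 0.4  , 0.204]), 'tcp_rot': array([-1.79822e+02, -5.90000e-02,  1.46848e+02]), 'wrist_force': array([ 0.298,  0.239, -0.493]), 'opening': np.float64(0.036)}
rotor_top [0.5634 0.3784 0.1237] 0.91 [[325. 316.]]
turn_knob [0.5191 0.4048 0.1742] 0.83 [[324. 272.]]
```

View pics/w3.png

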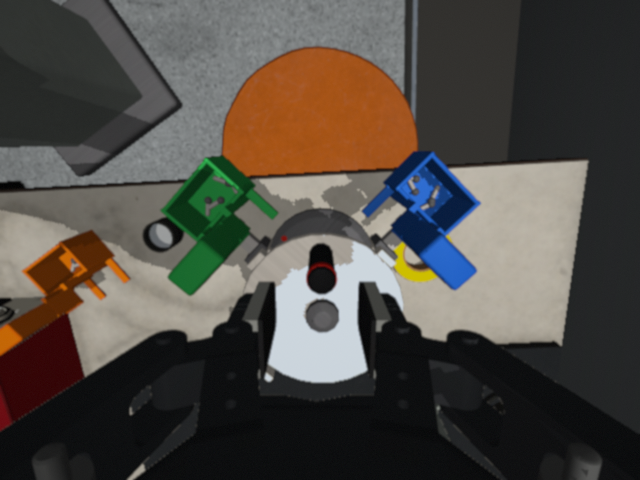

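The view shows the knob at (322,275) midway between the fingers, with the nut at (322,316) on the tool's x line. The neighbouring caddies are clear. I descend and start the arc.

Emit:
servo_tool:
  moves:
    - [[0,0,0],[0,0.001,0.03],42]
    - [[0,0,0],[0,0.001,0.025],42]
    - [[0,0,0],[0,0,0.012],42]
    - [[0,0,0],[0,0,0],42]
    - [[0,0,4],[0,0.0033,0],42]
    - [[0,0,4],[0,0.0033,0],42]

```text
time: 7.15
ee_pos: [0.5228, 0.4081, 0.1414]
tcp_rot: [179.9, 0.0, 138.7]
wrist_force: [0.1, -1.2, 0.8]
opening: 0.0357
grasp_force: 0.0
```

Emit:
servo_tool:
  moves:
    - [[0,0,4],[-0.0001,0.0033,0],42]
    - [[0,0,4],[-0.0001,0.0033,0],42]
    - [[0,0,4],[-0.0001,0.0033,0],42]
    - [[0,0,4],[-0.0001,0.0033,0],42]
    - [[0,0,4],[-0.0001,0.0033,0],42]
    - [[0,0,4],[-0.0001,0.0033,0],42]

```text
time: 7.75
ee_pos: [0.5383, 0.4198, 0.1414]
tcp_rot: [179.9, -0.0, 114.7]
wrist_force: [-2.5, -2.8, 0.3]
opening: 0.0359
grasp_force: 1.5
```

Emit:
servo_tool:
  moves:
    - [[0,0,4],[-0.0002,0.0033,0],42]
    - [[0,0,4],[-0.0002,0.0033,0],42]
    - [[0,0,4],[-0.0002,0.0033,0],42]
    - [[0,0,4],[-0.0002,0.0033,0],42]

```text
time: 8.15
ee_pos: [0.5506, 0.4236, 0.1414]
tcp_rot: [180.0, -0.1, 98.7]
wrist_force: [-3.7, -2.0, 1.0]
opening: 0.0358
grasp_force: 1.8
```

Emit:
servo_tool:
  moves:
    - [[0,0,3],[-0.0001,0.0025,0],42]
    - [[0,0,3],[-0.0001,0.0025,0],42]
    - [[0,0,3],[-0.0001,0.0025,0],42]

```text
time: 8.45
ee_pos: [0.558, 0.4243, 0.1414]
tcp_rot: [180.0, -0.1, 89.7]
wrist_force: [-3.6, 0.6, 1.2]
opening: 0.0359
grasp_force: 1.9
```

Emit:
servo_tool:
  moves:
    - [[0,0,2],[-0.0001,0.0016,0],42]
    - [[0,0,2],[-0.0001,0.0016,0],42]
    - [[0,0,2],[-0.0001,0.0016,0],42]

```text
time: 8.75
ee_pos: [0.5627, 0.4241, 0.1414]
tcp_rot: [180.0, -0.1, 83.8]
wrist_force: [-4.0, 0.6, 0.6]
opening: 0.0357
grasp_force: 1.9
```

Emit:
servo_tool:
  moves:
    - [[0,0,2],[-0.0001,0.0016,0],42]
    - [[0,0,2],[-0.0001,0.0016,0],42]
    - [[0,0,2],[-0.0001,0.0016,0],42]

```text
time: 9.05
ee_pos: [0.5674, 0.4234, 0.1414]
tcp_rot: [-180.0, -0.1, 77.8]
wrist_force: [-2.8, 2.9, 0.2]
opening: 0.0361
grasp_force: 2.1
```

Emit:
servo_tool:
  moves:
    - [[0,0,1],[-0.0001,0.0008,0],42]
    - [[0,0,1],[0,0.0008,0],42]

```text
time: 9.25
ee_pos: [0.5692, 0.4227, 0.1409]
tcp_rot: [180.0, -0.1, 75.8]
wrist_force: [-3.7, 2.0, 2.8]
opening: 0.0361
grasp_force: 1.8
```

Emit:
servo_tool:
  moves:
    - [[0,0,1],[-0.0001,0.0008,0],42]
    - [[0,0,1],[0,0.0008,0],42]
    - [[0,0,1],[0,0.0008,0],42]

```text
time: 9.55
ee_pos: [0.5715, 0.4213, 0.1394]
tcp_rot: [180.0, -0.0, 72.8]
wrist_force: [-3.2, 1.4, 2.2]
opening: 0.0359
grasp_force: 1.7
```

Emit:
servo_tool:
  moves:
    - [[0,0,1],[-0.0001,0.0008,0],42]
    - [[0,0,1],[0,0.0008,0],42]

```text
time: 9.75
ee_pos: [0.573, 0.4208, 0.1392]
tcp_rot: [-180.0, 0.0, 70.8]
wrist_force: [-3.4, 1.6, 1.8]
opening: 0.0363
grasp_force: 1.7
```

Emit:
servo_tool:
  moves:
    - [[0,0,1],[-0.0001,0.0008,0],42]
    - [[0,0,1],[0,0.0008,0],42]
    - [[0,0,1],[0,0.0008,0],42]

```text
time: 10.05
ee_pos: [0.5752, 0.42, 0.1392]
tcp_rot: [-180.0, -0.0, 67.8]
wrist_force: [-3.1, 3.2, 2.1]
opening: 0.0358
grasp_force: 1.8
```

Run:
```python
from h import *
o=get_obs();print({k:np.round(v,3) for k,v in o.items() if k in("ee_pos","tcp_rot","wrist_force","q","torque")})
for cam in ("side","top","wrist"):
  save(cam,cam+"4.png")
  for n in("turn_knob","free_hook","rotor_top"):
    for r in mark_of(n,cam)[:1]: print(cam,n,np.round(world(cam,r["xyz"]),4),round(r["score"],2))
```

```text
{'q': array([3.61340e+01, 2.74010e+01, 2.73370e+01, 8.99340e+01, 5.00000e-03,
       1.48358e+02]), 'ee_pos': array([0.575, 0.42 , 0.139]), 'tcp_rot': array([-1.79996e+02, -4.00000e-03,  6.77760e+01]), 'wrist_force': array([-3.142,  3.215,  2.126]), 'torque': array([ 0.578,  0.595, -0.046])}
side turn_knob [0.5653 0.4214 0.171 ] 0.96
side free_hook [0.4931 0.3236 0.1521] 0.7
side rotor_top [0.5569 0.3744 0.1204] 0.85
top turn_knob [0.5654 0.4231 0.1703] 0.73
top free_hook [0.4936 0.3231 0.1526] 0.77
top rotor_top [0.5581 0.3771 0.1184] 0.81
wrist turn_knob [0.5608 0.4214 0.1714] 0.86
wrist rotor_top [0.562  0.3775 0.1203] 0.55
```

Emit:
servo_tool:
  moves:
    - [[0,0,1],[-0.0001,0.0008,0],42]
    - [[0,0,1],[0,0.0008,0],42]

```text
time: 10.85
ee_pos: [0.5763, 0.4192, 0.139]
tcp_rot: [-180.0, 0.0, 65.8]
wrist_force: [-3.4, 1.7, 0.3]
opening: 0.0358
grasp_force: 1.6
```

Emit:
servo_tool:
  moves:
    - [[0,0,1],[-0.0001,0.0008,0],42]
    - [[0,0,1],[0,0.0008,0],42]

```text
time: 11.05
ee_pos: [0.5779, 0.4185, 0.1391]
tcp_rot: [-180.0, 0.0, 63.8]
wrist_force: [-2.5, 2.6, -1.3]
opening: 0.0359
grasp_force: 1.7
```

Emit:
servo_tool:
  moves:
    - [[0,0,1],[-0.0001,0.0008,0],42]
    - [[0,0,1],[0,0.0008,0],42]

```text
time: 11.25
ee_pos: [0.5794, 0.4179, 0.1391]
tcp_rot: [-180.0, -0.0, 61.8]
wrist_force: [-3.0, 4.0, -1.6]
opening: 0.0361
grasp_force: 2.0
```

Emit:
servo_tool:
  moves:
    - [[0,0,1],[-0.0001,0.0008,0],42]
    - [[0,0,1],[0,0.0008,0],42]

```text
time: 11.45
ee_pos: [0.5807, 0.4171, 0.1391]
tcp_rot: [-180.0, -0.0, 59.8]
wrist_force: [-2.6, 3.8, -1.9]
opening: 0.0358
grasp_force: 2.2
```

Emit:
servo_tool:
  moves:
    - [[0,0,1],[-0.0001,0.0008,0],42]
    - [[0,0,1],[0,0.0008,0],42]

```text
time: 11.65
ee_pos: [0.5821, 0.4162, 0.1392]
tcp_rot: [-180.0, -0.0, 57.8]
wrist_force: [-2.5, 4.7, -1.7]
opening: 0.0359
grasp_force: 2.2
```

Emit:
servo_tool:
  moves:
    - [[0,0,1],[-0.0001,0.0008,0],42]
    - [[0,0,1],[0,0.0008,0],42]

```text
time: 11.85
ee_pos: [0.5834, 0.4153, 0.1392]
tcp_rot: [-180.0, -0.0, 55.8]
wrist_force: [-1.8, 4.8, -0.9]
opening: 0.036
grasp_force: 2.2
```

Emit:
servo_tool:
  moves:
    - [[0,0,1],[-0.0001,0.0008,0],42]
    - [[0,0,1],[0,0.0008,0],42]
    - [[0,0,1],[0,0.0008,0],42]

```text
time: 12.15
ee_pos: [0.5854, 0.4139, 0.1392]
tcp_rot: [-180.0, -0.0, 52.8]
wrist_force: [-2.0, 5.7, -1.5]
opening: 0.0357
grasp_force: 2.3
```

Emit:
servo_tool:
  moves:
    - [[0,0,1],[-0.0001,0.0008,0],42]
    - [[0,0,1],[0,0.0008,0],42]

```text
time: 12.35
ee_pos: [0.5866, 0.4128, 0.1393]
tcp_rot: [-180.0, -0.0, 50.8]
wrist_force: [-1.3, 5.2, -1.4]
opening: 0.0359
grasp_force: 2.3
```

Emit:
servo_tool:
  moves:
    - [[0,0,1],[-0.0001,0.0008,0],42]
    - [[0,0,1],[0,0.0008,0],42]

```text
time: 12.55
ee_pos: [0.5871, 0.412, 0.1393]
tcp_rot: [-179.9, -0.0, 48.8]
wrist_force: [-7.5, 7.4, -0.0]
opening: 0.0359
grasp_force: 5.1
```

Emit:
servo_tool:
  moves:
    - [[0,0,0],[0,0.0006,0],42]
    - [[0,0,0],[0,0,0],42]

```text
time: 12.75
ee_pos: [0.5872, 0.412, 0.1393]
tcp_rot: [-179.9, -0.0, 48.9]
wrist_force: [-6.7, 7.0, -0.8]
opening: 0.036
grasp_force: 5.1
```

Emit:
servo_tool:
  moves:
    - [[0,0,0],[0,0.001,0],42]
    - [[0,0,0],[0,0.001,0],42]

```text
time: 12.95
ee_pos: [0.5873, 0.4119, 0.1392]
tcp_rot: [-179.7, -0.0, 49.0]
wrist_force: [-16.1, 15.0, -0.4]
opening: 0.0358
grasp_force: 10.9
```

Run:
```python
from h import *
o=get_obs();print({k:np.round(v,3) for k,v in o.items() if k in("ee_pos","tcp_rot","wrist_force","q","torque")})
for cam in ("side","top"):
  save(cam,cam+"5.png")
  for n in("turn_knob","free_hook"):
    for r in mark_of(n,cam)[:1]: print(cam,n,np.round(world(cam,r["xyz"]),4),round(r["score"],2))
```

```text
{'q': array([ 34.925,  28.314,  28.598,  90.354,   0.303, 165.974]), 'ee_pos': array([0.587, 0.412, 0.139]), 'tcp_rot': array([-1.7969e+02, -5.0000e-03,  4.8951e+01]), 'wrist_force': array([-16.097,  15.003,  -0.438]), 'torque': array([ 2.818,  3.018, -0.034])}
side turn_knob [0.579  0.4147 0.1705] 0.91
side free_hook [0.4781 0.3458 0.1518] 0.91
top turn_knob [0.5803 0.4186 0.1719] 0.87
```

The hard stop is reached: 22 N with no further motion. I back off, rise and look at the hook from above.

Emit:
servo_tool:
  moves:
    - [[0,0,0],[0,-0.004,0],42]
    - [[0,0,0],[0,-0.006,0],42]
    - [[0,0,0],[0,0,-0.03],42]
    - [[0,0,0],[0,0,-0.05],42]
    - [[0,0,-8.2],[0,0,-0.04],60]
    - [[0,0,-8.2],[0,0,-0.04],80]
    - [[0,0,-8.2],[0,0,0],80]
    - [[0,0,-8.2],[0,0,0],80]
    - [[0,0,-8.2],[0,0,0],80]
    - [[0,0,-8.2],[0,0,0],80]

```text
time: 14.25
ee_pos: [0.5827, 0.4158, 0.298]
tcp_rot: [179.9, 0.0, 98.0]
wrist_force: [0.2, -0.3, 0.3]
opening: 0.0682
grasp_force: 0.0
```

Emit:
servo_tool:
  moves:
    - [[0,0,0],[-0.03,-0.028,0],80]
    - [[0,0,0],[-0.03,-0.028,0],80]
    - [[0,0,0],[-0.03,-0.028,0],80]
    - [[0,0,0],[-0.03,-0.028,0],80]
    - [[0,0,0],[0,0,0],80]

```text
time: 14.75
ee_pos: [0.4898, 0.2848, 0.3]
tcp_rot: [180.0, 0.1, 97.6]
wrist_force: [-0.7, 0.7, 0.4]
opening: 0.0683
grasp_force: 0.0
```

Run:
```python
from h import *
o=get_obs();print({k:np.round(v,3) for k,v in o.items() if k in("time","ee_pos","tcp_rot","wrist_force","q")})
save("wrist","w6.png"); np.save("w6.npy",calibration("wrist"),allow_pickle=True)
for n in("turn_knob","free_hook","rotor_top","caddy_grip","caddy"):
    for r in mark_of(n,"wrist")[:1]: print(n,np.round(world("wrist",r["xyz"]),4),round(r["score"],2),pix("wrist",world("wrist",r["xyz"])))
```

```text
{'time': np.float64(14.75), 'q': array([ 3.02140e+01,  9.59200e+00,  2.29580e+01,  1.03347e+02,
       -8.20000e-02,  1.12603e+02]), 'ee_pos': array([0.49 , 0.285, 0.3  ]), 'tcp_rot': array([1.79951e+02, 6.90000e-02, 9.76110e+01]), 'wrist_force': array([-0.715,  0.662,  0.447])}
free_hook [0.4809 0.3461 0.1487] 0.79 [[311.65606507 154.69006844]]
rotor_top [0.5671 0.3813 0.1187] 0.72 [[414.91355872 126.78276214]]
caddy_grip [0.455  0.1809 0.1034] 0.61 [[266.86337451 310.63879328]]
caddy [ 4.565e-01  1.788e-01 -4.000e-04] 0.97 [[278.44657163 276.77611706]]
```

View pics/w6.png

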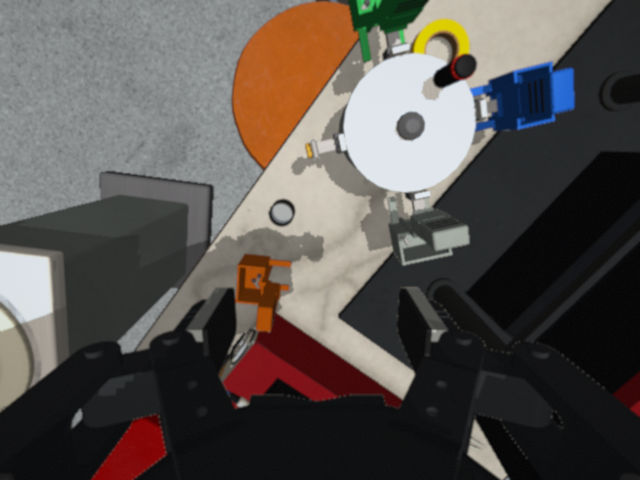

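The hook is at (313,150) to the left of the disc (nut at 411,125), so the empty hook faces front. The caddy is at (262,285). I move over the caddy.

Emit:
servo_tool:
  moves:
    - [[0,0,0],[-0.042,-0.0115,0],80]
    - [[0,0,0],[-0.042,-0.0115,0],80]
    - [[0,0,0],[-0.042,-0.0115,0],80]
    - [[0,0,0],[-0.042,-0.0115,0],80]
    - [[0,0,0],[0,0,0],80]

```text
time: 15.55
ee_pos: [0.4696, 0.1128, 0.2991]
tcp_rot: [180.0, 0.1, 97.6]
wrist_force: [1.0, -0.0, 0.5]
opening: 0.0681
grasp_force: 0.0
```

Run:
```python
from h import *
o=get_obs();print({k:np.round(v,3) for k,v in o.items() if k in("time","ee_pos","tcp_rot","wrist_force","q")})
im,d=save("wrist","w7.png")
for n in("free_hook","rotor_top","caddy_grip","caddy"):
    for r in mark_of(n,"wrist")[:1]: print(n,np.round(world("wrist",r["xyz"]),4),round(r["score"],2),pix("wrist",world("wrist",r["xyz"])))
h=cv2.cvtColor(im,cv2.COLOR_RGB2HSV)
m=(h[...,0]>4)&(h[...,0]<20)&(h[...,1]>150)&(h[...,2]>60)
P=cloud("wrist",m,d); P=P[(abs(P[:,0]-.45)<.07)&(abs(P[:,1]-.175)<.06)]
for lo,hi in((.118,.135),(.04,.052)):
    q=P[(P[:,2]>lo)&(P[:,2]<hi)]; print(len(q),np.median(q,0).round(4)); print(cv2.minAreaRect((q[:,:2]*1000).astype(np.float32)))
cv2.imwrite("pics/w7c.png",cv2.resize(im[60:300,180:460,::-1],None,fx=2.5,fy=2.5,interpolation=2))
```

```text
{'time': np.float64(15.55), 'q': array([ 1.35400e+01, -2.12100e+00,  1.05050e+01,  1.02603e+02,
       -5.90000e-02,  9.59730e+01]), 'ee_pos': array([0.47 , 0.113, 0.299]), 'tcp_rot': array([1.79971e+02, 5.60000e-02, 9.75670e+01]), 'wrist_force': array([ 0.977, -0.019,  0.495])}
caddy_grip [0.4478 0.1786 0.1022] 0.78 [[302.28423608 147.1046254 ]]
caddy [ 0.4531  0.1781 -0.0005] 0.74 [[310.04274613 147.57772036]]
557 [0.4506 0.1812 0.1244]
((450.4222717285156, 181.0387725830078), (15.429791450500488, 26.905532836914062), 1.5663915872573853)
354 [0.4196 0.1812 0.0444]
((422.2852478027344, 180.21897888183594), (32.637939453125, 49.28523254394531), 1.1792229413986206)
```

View pics/w7c.png

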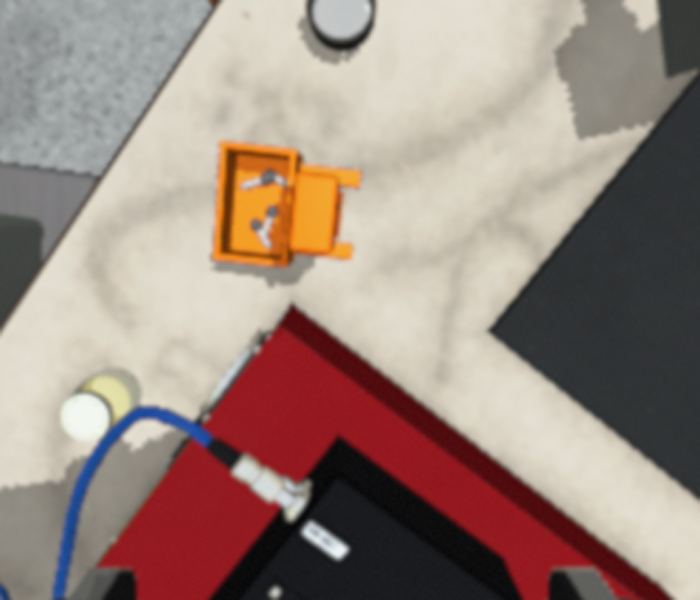

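The wrist view shows the caddy block at crop (315,210) with the cup to its left and skids to the right. Its yaw is about 1.5° and the block centre is (0.4504, 0.181). I approach it.

Emit:
servo_tool:
  moves:
    - [[0,0,6.1],[0,0,0.02],50]
    - [[0,0,0],[0.0344,-0.0087,0.03],50]
    - [[0,0,0],[0.0344,-0.0087,0.03],50]
    - [[0,0,0],[0,0,0],50]

```text
time: 16.2
ee_pos: [0.4478, 0.1875, 0.2141]
tcp_rot: [-179.6, 0.1, 91.9]
wrist_force: [0.8, 0.7, 0.1]
opening: 0.043
grasp_force: 0.0
```

Emit:
servo_tool:
  moves:
    - [[0,0,0],[0,0,0.03],50]
    - [[0,0,0],[0,0,0.03],50]
    - [[0,0,0],[0,0,0],50]

```text
time: 16.5
ee_pos: [0.4486, 0.1843, 0.1553]
tcp_rot: [-179.7, 0.1, 91.8]
wrist_force: [-0.5, 0.5, -0.2]
opening: 0.0424
grasp_force: 0.0
```

Emit:
servo_tool:
  moves:
    - [[0,0,0.3],[-0.003,0.0018,0.03],50]
    - [[0,0,0],[0,0,0.025],50]
    - [[0,0,0],[0,0,0.015],50]
    - [[0,0,0],[0,0,0],50]

```text
time: 16.9
ee_pos: [0.4515, 0.1813, 0.0879]
tcp_rot: [-179.9, 0.0, 91.4]
wrist_force: [-0.2, 0.2, 0.4]
opening: 0.0426
grasp_force: 0.0
```

Emit:
servo_tool:
  moves:
    - [[0,0,0],[0,0,0],10]
    - [[0,0,0],[0,0,0],10]
    - [[0,0,0],[0,0,0],10]
    - [[0,0,0],[0,0,0],10]
    - [[0,0,0],[0,0,0],10]
  force: 45

```text
time: 17.4
ee_pos: [0.4526, 0.1817, 0.0903]
tcp_rot: [179.9, -0.1, 91.4]
wrist_force: [-1.1, 0.2, 6.5]
opening: 0.0148
grasp_force: 47.2
```

Gripped at 14.8 mm. I lift, turn to the hook's yaw and look at the hook at close range.

Emit:
servo_tool:
  moves:
    - [[0,0,0],[0,0,-0.02],10]
    - [[0,0,0],[0,0,-0.035],10]
    - [[0,0,-5.8],[0,0,-0.035],10]
    - [[0,0,-5.8],[0,0,-0.035],10]
    - [[0,0,-5.8],[0,0,-0.025],10]
    - [[0,0,0],[0.0265,0.026,0],10]
    - [[0,0,0],[0.0265,0.026,0],10]
    - [[0,0,0],[0.0265,0.026,0],10]
    - [[0,0,0],[0,0,0],10]
    - [[0,0,0],[0,0,0],10]

```text
time: 18.4
ee_pos: [0.5002, 0.2821, 0.2381]
tcp_rot: [-179.9, 0.0, 108.8]
wrist_force: [-0.1, 0.5, -1.8]
opening: 0.0146
grasp_force: 46.1
```

Run:
```python
from h import *
o=get_obs();print({k:np.round(v,4) for k,v in o.items() if k in("time","ee_pos","tcp_rot","wrist_force","q")})
im,d=save("wrist","w8.png")
np.savez("w8.npz",d=d,**{k:np.array(v) for k,v in calibration("wrist").items()})
for n in("free_hook","rotor_top","caddy_grip","caddy"):
    for r in mark_of(n,"wrist")[:1]: print(n,np.round(world("wrist",r["xyz"]),4),round(r["score"],2),pix("wrist",world("wrist",r["xyz"])))
cv2.imwrite("pics/w8c.png",im[0:480,80:560,::-1])
```

```text
{'time': np.float64(18.4), 'q': array([ 2.943000e+01,  8.616700e+00,  1.483140e+01,  9.628600e+01,
       -8.500000e-03,  1.006004e+02]), 'ee_pos': array([0.5002, 0.2821, 0.2381]), 'tcp_rot': array([-1.799314e+02,  2.140000e-02,  1.088296e+02]), 'wrist_force': array([-0.1281,  0.5384, -1.8281])}
free_hook [0.4815 0.3418 0.1543] 0.7 [[320.14957243 150.10509151]]
caddy_grip [0.497  0.2784 0.2532] 0.83 [[308.28783548 320.00033249]]
caddy [0.5031 0.2731 0.1516] 0.85 [[317.34435779 257.82238134]]
```

View pics/w8c.png

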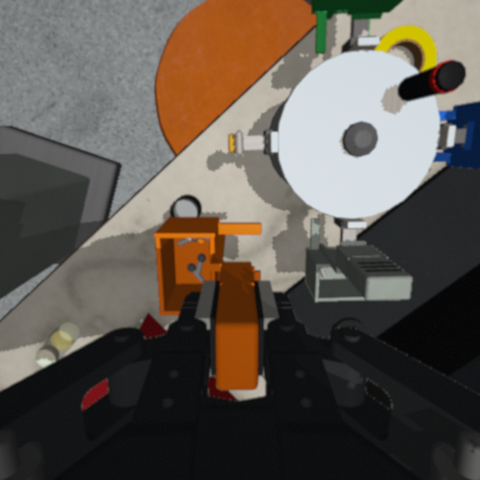

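The caddy hangs straight in the hand at crop (235,320). The hook is at crop (240,142) with its roller at (232,143), and the nut is at (360,138). Next I compute the hook's pose numerically.

Run:
```python
from h import *
z=np.load("w8.npz"); d=z["d"]; im=cv2.imread("pics/w8.png")
u0,v0=321,142
print(np.round(d[v0-9:v0+10:2,u0-16:u0+22:2],3))
g=cv2.cvtColor(im,cv2.COLOR_BGR2GRAY); print(g[v0-12:v0+14:2,u0-16:u0+22:2])
m=np.zeros(d.shape,bool); m[v0-15:v0+16,u0-18:u0+15]=True
P=cloud("wrist",m,d); q=P[(P[:,2]>.13)&(P[:,2]<.17)]; print(len(q),q.mean(0).round(4),np.percentile(q,95,axis=0).round(4)); print(cv2.minAreaRect((q[:,:2]*1000).astype(np.float32)))
t=P[P[:,2]>q[:,2].max()-.006]; print("top",len(t),t.mean(0)); print(cv2.minAreaRect((t[:,:2]*1000).astype(np.float32)))
# nut via dark circle
c=cv2.HoughCircles(cv2.medianBlur(g[100:180,400:480],3),cv2.HOUGH_GRADIENT,1,50,param1=80,param2=12,minRadius=10,maxRadius=24); print(c)
if c is not None:
    n=c[0,0,:2]+[400,100]; A=ray("wrist",[n],.13)[0]; print("nut",A)
m=np.zeros(d.shape,bool); m[40:230,350:530]=True
D=cloud("wrist",m,d); D=D[abs(D[:,2]-.12)<.006]; print("disc z",np.median(D[:,2]),cv2.minEnclosingCircle((D[:,:2]*1000).astype(np.float32)))
```

```text
[[0.365 0.365 0.364 0.233 0.365 0.225 0.223 0.223 0.224 0.363 0.366 0.363
  0.363 0.365 0.364 0.364 0.364 0.364 0.365]
 [0.365 0.365 0.232 0.232 0.232 0.224 0.223 0.223 0.223 0.364 0.366 0.365
  0.366 0.365 0.365 0.365 0.365 0.364 0.366]
 [0.366 0.365 0.233 0.233 0.232 0.224 0.223 0.223 0.224 0.26  0.259 0.259
  0.26  0.26  0.259 0.26  0.26  0.259 0.259]
 [0.367 0.367 0.233 0.232 0.232 0.225 0.223 0.223 0.224 0.26  0.261 0.259
  0.259 0.261 0.26  0.259 0.    0.26  0.259]
 [0.367 0.367 0.234 0.232 0.234 0.226 0.224 0.226 0.224 0.26  0.26  0.261
  0.26  0.261 0.    0.26  0.262 0.26  0.26 ]
 [0.368 0.366 0.233 0.235 0.233 0.233 0.225 0.224 0.224 0.26  0.26  0.261
  0.261 0.26  0.26  0.262 0.26  0.26  0.26 ]
 [0.368 0.368 0.234 0.234 0.234 0.235 0.226 0.224 0.225 0.261 0.261 0.262
  0.261 0.261 0.261 0.261 0.261 0.261 0.261]
 [0.368 0.367 0.233 0.233 0.234 0.235 0.225 0.224 0.225 0.261 0.261 0.262
  0.261 0.262 0.262 0.262 0.262 0.262 0.261]
 [0.37  0.368 0.235 0.234 0.234 0.235 0.226 0.225 0.224 0.262 0.262 0.262
  0.262 0.263 0.262 0.26  0.262 0.263 0.369]
 [0.369 0.369 0.236 0.234 0.2
[... 886 characters left out ...]
89 189
  188]
 [195 180 134 156 126  96 148 185 161 130 148 150 147 144 143 143 139 137
  136]
 [184 161 123 120 104 107 140 173 154 118 120 120 120 121 122 122 122 122
  121]
 [134 130 121 119 120 132 127 135 133 137 121 121 120 120 122 123 123 122
  122]]
335 [0.4775 0.345  0.1443] [0.4825 0.3519 0.1493]
((477.3502502441406, 344.9447326660156), (9.926727294921875, 15.537725448608398), 18.837467193603516)
top 197 [0.47941619 0.34579138 0.14808921]
((479.45404052734375, 345.6553649902344), (4.854442596435547, 15.772836685180664), 21.676618576049805)
[[[41.5 37.5 16.3]]]
nut [0.55827482 0.37597879 0.13      ]
disc z 0.1209573226711479 ((559.380126953125, 374.9791564941406), 65.93851470947266)
```

Run:
```python
from h import *
z=np.load("w8.npz"); d=z["d"]; im=cv2.imread("pics/w8.png"); h=cv2.cvtColor(im,cv2.COLOR_BGR2HSV)
m=(h[...,0]>4)&(h[...,0]<20)&(h[...,1]>150)&(h[...,2]>60); m[:,:225]=0;m[:,350:]=0
P=cloud("wrist",m,d)
print(np.histogram(P[:,2],bins=np.arange(.13,.30,.01)))
for lo,hi in((.262,.285),(.185,.202)):
    q=P[(P[:,2]>lo)&(P[:,2]<hi)]; 
    if len(q): print(len(q),np.median(q,0).round(4),cv2.minAreaRect((q[:,:2]*1000).astype(np.float32)))
    if lo>.25:
        R=cv2.Rodrigues(np.array([0,0,-np.radians(20)]))[0]; l=(q-[.5,.282,0])@R.T; print(np.percentile(l,[2,98],axis=0).round(4))
R=cv2.Rodrigues(np.array([0,0,-np.radians(18.83)]))[0]
```

```text
(array([  20,    3, 2084,  502,  546,  643, 1221,   94,  277,  236,  295,
        361,  395,  510, 3039,    0]), array([0.13, 0.14, 0.15, 0.16, 0.17, 0.18, 0.19, 0.2 , 0.21, 0.22, 0.23,
       0.24, 0.25, 0.26, 0.27, 0.28, 0.29]))
3459 [0.5001 0.28   0.2741] ((495.1946105957031, 274.607666015625), (28.354948043823242, 27.051681518554688), 21.54158592224121)
[[-0.0081 -0.0175  0.2634]
 [ 0.0064  0.0078  0.2755]]
1560 [0.466  0.2794 0.1938] ((475.9504699707031, 268.0708312988281), (37.55839157104492, 49.99263381958008), 18.745237350463867)
```

Run:
```python
from h import *
z=np.load("w8.npz"); d=z["d"]; im=cv2.imread("pics/w8.png"); h=cv2.cvtColor(im,cv2.COLOR_BGR2HSV)
m=(h[...,0]>4)&(h[...,0]<20)&(h[...,1]>150)&(h[...,2]>60)
P=cloud("wrist",m,d); o=np.array([.5002,.2821,0])
a=np.radians(18.83); R=cv2.Rodrigues(np.array([0,0,-a]))[0]
l=(P-o)@R.T
for n,lo,hi,xx in(("block",.2715,.28,(-.02,.02)),("cup rim",.189,.2,(-.06,-.009))):
    q=l[(l[:,2]>lo)&(l[:,2]<hi)&(l[:,0]>xx[0])&(l[:,0]<xx[1])]; print(n,len(q),np.percentile(q,[.5,2,50,98,99.5],axis=0).round(4),cv2.minAreaRect((q[:,:2]*1000).astype(np.float32))[2])
H=(np.array([.4794,.3457,0])-o)@R.T; print("hook local",H)
# side and top views
for cam in("side","top"):
    camera(cam)
    for n in("free_hook","caddy_grip","caddy_socket"):
        for r in mark_of(n,cam)[:3]: print(cam,n,np.round(world(cam,r["xyz"]),4),round(r["score"],2))
```

```text
block 2953 [[-0.0084 -0.0182  0.2718]
 [-0.0083 -0.0176  0.2724]
 [-0.0011 -0.0041  0.2742]
 [ 0.0063  0.0074  0.2755]
 [ 0.0065  0.0078  0.2759]] 89.52434539794922
cup rim 1280 [[-0.0459 -0.03    0.1891]
 [-0.0457 -0.0293  0.1893]
 [-0.0395  0.0077  0.1941]
 [-0.0107  0.0193  0.1973]
 [-0.0098  0.0194  0.1995]] 89.91523742675781
hook local [0.00084083 0.06690959 0.        ]
side free_hook [0.4776 0.3449 0.1534] 0.98
side free_hook [ 0.4504  0.266  -0.0023] 0.26
side caddy_grip [0.5014 0.2749 0.2539] 0.89
side caddy_grip [ 0.6273 -0.255   0.1069] 0.78
side caddy_grip [ 0.7667 -0.1465  0.078 ] 0.74
side caddy_socket [ 0.6257 -0.2593  0.0854] 0.97
side caddy_socket [ 0.7651 -0.1458  0.0656] 0.89
top caddy_grip [ 0.629  -0.2571  0.1067] 0.76
top caddy_grip [0.502  0.2733 0.2372] 0.61
top caddy_grip [ 0.7726 -0.1449  0.0793] 0.55
top caddy_socket [ 0.6311 -0.2602  0.0865] 0.87
top caddy_socket [ 0.7703 -0.1458  0.0668] 0.78
top caddy_socket [0.501  0.2753 0.235 ] 0.51
```

Emit:
servo_tool:
  moves:
    - [[0,0,-1],[0.024,0.0006,0],10]
    - [[0,0,-1],[0.024,0.0006,0],10]
    - [[0,0,0],[0.0241,0.0005,0],10]
    - [[0,0,0],[0,0,0],10]
    - [[0,0,0],[0,0,0.02],10]
    - [[0,0,0],[0,0,0.01],10]
    - [[0,0,0],[0,0,0],10]
    - [[0,0,0],[0,0,0],10]

```text
time: 19.85
ee_pos: [0.4775, 0.3496, 0.2088]
tcp_rot: [-180.0, 0.0, 110.7]
wrist_force: [-0.0, 0.3, -1.0]
opening: 0.0149
grasp_force: 46.1
```

Emit:
servo_tool:
  moves:
    - [[0,0,0],[0.0009,0.0014,0.004],10]
    - [[0,0,0],[0,0,0.004],10]
    - [[0,0,0],[0,0,0.004],10]
    - [[0,0,0],[0,0,0],10]

```text
time: 20.25
ee_pos: [0.4782, 0.3513, 0.1959]
tcp_rot: [-179.9, 0.0, 110.8]
wrist_force: [0.4, 0.3, -0.8]
opening: 0.015
grasp_force: 46.0
```

Emit:
servo_tool:
  moves:
    - [[0,0,0],[0,0,0.002],10]
    - [[0,0,0],[0,0,0.002],10]
    - [[0,0,0],[0,0,0],10]

```text
time: 20.55
ee_pos: [0.4783, 0.3514, 0.1923]
tcp_rot: [-180.0, 0.0, 110.8]
wrist_force: [0.0, -0.0, -1.6]
opening: 0.0143
grasp_force: 46.0
```

Emit:
servo_tool:
  moves:
    - [[0,0,0],[0,0,0.002],10]
    - [[0,0,0],[0,0,0.001],10]
    - [[0,0,0],[0,0,0],10]

```text
time: 20.85
ee_pos: [0.4783, 0.3514, 0.1894]
tcp_rot: [-180.0, 0.0, 110.8]
wrist_force: [-0.3, 0.3, -0.8]
opening: 0.0146
grasp_force: 46.0
```

Continue carefully in 2 mm steps.

Emit:
servo_tool:
  moves:
    - [[0,0,0],[0,0,0.0015],10]
    - [[0,0,0],[0,0,0.0015],10]
    - [[0,0,0],[0,0,0],10]

```text
time: 21.15
ee_pos: [0.4784, 0.3514, 0.1863]
tcp_rot: [-180.0, 0.0, 110.8]
wrist_force: [-0.3, -0.6, -1.4]
opening: 0.0145
grasp_force: 46.0
```

Emit:
servo_tool:
  moves:
    - [[0,0,0],[0,0,0.001],10]
    - [[0,0,0],[0,0,0.001],10]
    - [[0,0,0],[0,0,0],10]

```text
time: 21.45
ee_pos: [0.4784, 0.3514, 0.1844]
tcp_rot: [-180.0, 0.0, 110.8]
wrist_force: [-0.1, -0.4, -1.4]
opening: 0.0148
grasp_force: 46.0
```

Emit:
servo_tool:
  moves:
    - [[0,0,0],[0,0,0.001],10]
    - [[0,0,0],[0,0,0.001],10]
    - [[0,0,0],[0,0,0],10]

```text
time: 21.75
ee_pos: [0.4783, 0.3514, 0.1824]
tcp_rot: [-180.0, 0.0, 110.8]
wrist_force: [-1.0, -0.0, -2.4]
opening: 0.0148
grasp_force: 46.0
```

Emit:
servo_tool:
  moves:
    - [[0,0,0],[0,0,0.001],10]
    - [[0,0,0],[0,0,0.001],10]
    - [[0,0,0],[0,0,0],10]

```text
time: 22.05
ee_pos: [0.4782, 0.3513, 0.1805]
tcp_rot: [-180.0, -0.0, 110.8]
wrist_force: [-1.9, -0.0, -0.6]
opening: 0.0152
grasp_force: 46.3
```

Emit:
servo_tool:
  moves:
    - [[0,0,0],[0,0,0.001],10]
    - [[0,0,0],[0,0,0.001],10]
    - [[0,0,0],[0,0,0],10]

```text
time: 22.35
ee_pos: [0.4782, 0.3514, 0.1785]
tcp_rot: [-180.0, -0.0, 110.8]
wrist_force: [-2.8, -1.7, 0.8]
opening: 0.0149
grasp_force: 46.4
```

Emit:
servo_tool:
  moves:
    - [[0,0,0],[0,0,0.001],10]
    - [[0,0,0],[0,0,0.001],10]
    - [[0,0,0],[0,0,0],10]

```text
time: 22.65
ee_pos: [0.4783, 0.3514, 0.1764]
tcp_rot: [-180.0, 0.0, 110.8]
wrist_force: [-3.3, -1.2, 2.1]
opening: 0.0149
grasp_force: 46.5
```

Emit:
servo_tool:
  moves:
    - [[0,0,0],[0,0,0.001],10]
    - [[0,0,0],[0,0,0.001],10]
    - [[0,0,0],[0,0,0],10]

```text
time: 22.95
ee_pos: [0.4783, 0.3514, 0.1744]
tcp_rot: [-180.0, 0.0, 110.8]
wrist_force: [-3.3, -1.1, 0.9]
opening: 0.0148
grasp_force: 46.6
```

Emit:
servo_tool:
  moves:
    - [[0,0,0],[0,0,0.001],10]
    - [[0,0,0],[0,0,0.001],10]
    - [[0,0,0],[0,0,0],10]

```text
time: 23.25
ee_pos: [0.4783, 0.3513, 0.1723]
tcp_rot: [-180.0, 0.0, 110.8]
wrist_force: [-3.8, -1.5, 3.6]
opening: 0.0146
grasp_force: 46.6
```

Sliding with low forces as expected from the roller. I continue at 2 mm/row.

Emit:
servo_tool:
  moves:
    - [[0,0,0],[0,0,0.002],10]
    - [[0,0,0],[0,0,0.002],10]
    - [[0,0,0],[0,0,0],10]

```text
time: 23.55
ee_pos: [0.478, 0.3513, 0.1676]
tcp_rot: [-179.9, 0.0, 110.8]
wrist_force: [-4.8, -1.0, 0.4]
opening: 0.0149
grasp_force: 46.4
```

Emit:
servo_tool:
  moves:
    - [[0,0,0],[0,0,0.001],10]
    - [[0,0,0],[0,0,0.002],10]
    - [[0,0,0],[0,0,0],10]

```text
time: 23.85
ee_pos: [0.478, 0.3512, 0.1646]
tcp_rot: [-179.9, 0.0, 110.8]
wrist_force: [-5.9, -1.0, -0.5]
opening: 0.015
grasp_force: 46.3
```

Emit:
servo_tool:
  moves:
    - [[0,0,0],[0,0,0.001],10]
    - [[0,0,0],[0,0,0.001],10]
    - [[0,0,0],[0,0,0],10]

```text
time: 24.15
ee_pos: [0.4781, 0.3512, 0.1627]
tcp_rot: [-179.9, 0.0, 110.8]
wrist_force: [-5.1, -2.2, -0.4]
opening: 0.015
grasp_force: 46.4
```

Emit:
servo_tool:
  moves:
    - [[0,0,0],[0,0,0.001],10]
    - [[0,0,0],[0,0,0.001],10]
    - [[0,0,0],[0,0,0],10]

```text
time: 24.45
ee_pos: [0.4781, 0.3512, 0.1607]
tcp_rot: [-179.9, 0.0, 110.8]
wrist_force: [-4.8, -2.2, -0.8]
opening: 0.0145
grasp_force: 46.4
```

Emit:
servo_tool:
  moves:
    - [[0,0,0],[0,0,0.001],10]
    - [[0,0,0],[0,0,0.001],10]
    - [[0,0,0],[0,0,0],10]

```text
time: 24.75
ee_pos: [0.4781, 0.3512, 0.1587]
tcp_rot: [-179.9, 0.0, 110.8]
wrist_force: [-4.1, -1.0, -0.1]
opening: 0.0147
grasp_force: 46.4
```

Emit:
servo_tool:
  moves:
    - [[0,0,0],[0,0,0.001],10]
    - [[0,0,0],[0,0,0],10]

```text
time: 24.95
ee_pos: [0.4781, 0.3512, 0.1577]
tcp_rot: [-179.9, 0.0, 110.8]
wrist_force: [-4.5, -0.8, 0.4]
opening: 0.0146
grasp_force: 46.4
```

Emit:
servo_tool:
  moves:
    - [[0,0,0],[0,0,0.001],10]
    - [[0,0,0],[0,0,0],10]

```text
time: 25.15
ee_pos: [0.4781, 0.3512, 0.1567]
tcp_rot: [-179.9, 0.0, 110.8]
wrist_force: [-5.0, -1.4, -0.1]
opening: 0.0147
grasp_force: 46.4
```

Emit:
servo_tool:
  moves:
    - [[0,0,0],[0,0,0.001],10]
    - [[0,0,0],[0,0,0],10]

```text
time: 25.35
ee_pos: [0.478, 0.3512, 0.1555]
tcp_rot: [-179.9, 0.0, 110.8]
wrist_force: [-4.2, -1.6, -2.1]
opening: 0.0146
grasp_force: 46.0
```

Emit:
servo_tool:
  moves:
    - [[0,0,0],[0,0,0.0007],10]
    - [[0,0,0],[0,0,0],10]

```text
time: 25.55
ee_pos: [0.4782, 0.3512, 0.155]
tcp_rot: [-179.9, 0.0, 110.8]
wrist_force: [-4.9, -1.8, -4.7]
opening: 0.0147
grasp_force: 45.8
```

Emit:
servo_tool:
  moves:
    - [[0,0,0],[0,0,0.0007],10]
    - [[0,0,0],[0,0,0],10]

```text
time: 25.75
ee_pos: [0.4783, 0.3513, 0.1547]
tcp_rot: [-180.0, 0.0, 110.8]
wrist_force: [-3.6, -1.0, -5.3]
opening: 0.0151
grasp_force: 45.7
```

Emit:
servo_tool:
  moves:
    - [[0,0,0],[0,0,0.0007],10]
    - [[0,0,0],[0,0,0],10]

```text
time: 25.95
ee_pos: [0.4784, 0.3514, 0.1541]
tcp_rot: [-180.0, 0.0, 110.8]
wrist_force: [-3.2, -1.5, -6.1]
opening: 0.0149
grasp_force: 45.5
```

Emit:
servo_tool:
  moves:
    - [[0,0,0],[0,0,0.0005],10]
    - [[0,0,0],[0,0,0],10]

```text
time: 26.15
ee_pos: [0.4789, 0.3516, 0.1539]
tcp_rot: [179.9, 0.0, 110.8]
wrist_force: [0.3, -0.7, -6.6]
opening: 0.0147
grasp_force: 45.2
```

Emit:
servo_tool:
  moves:
    - [[0,0,0],[0,0,0.0006],10]
    - [[0,0,0],[0,0,0],10]

```text
time: 26.35
ee_pos: [0.4789, 0.3516, 0.1538]
tcp_rot: [179.9, -0.0, 110.8]
wrist_force: [1.2, -0.4, -4.0]
opening: 0.015
grasp_force: 45.7
```

Emit:
servo_tool:
  moves:
    - [[0,0,0],[0,0,0.0006],10]
    - [[0,0,0],[0,0,0],10]

```text
time: 26.55
ee_pos: [0.4788, 0.3516, 0.1533]
tcp_rot: [179.9, -0.0, 110.8]
wrist_force: [-0.1, 0.5, -2.5]
opening: 0.015
grasp_force: 46.0
```

Emit:
servo_tool:
  moves:
    - [[0,0,0],[0,0,0.0007],10]
    - [[0,0,0],[0,0,0],10]

```text
time: 26.75
ee_pos: [0.4786, 0.3516, 0.1525]
tcp_rot: [179.9, -0.0, 110.8]
wrist_force: [0.0, 0.6, -0.5]
opening: 0.0148
grasp_force: 46.4
```

Emit:
servo_tool:
  moves:
    - [[0,0,0],[0,0,0.0007],10]
    - [[0,0,0],[0,0,0],10]

```text
time: 26.95
ee_pos: [0.4787, 0.3516, 0.1523]
tcp_rot: [179.9, -0.0, 110.8]
wrist_force: [-1.7, -0.0, 4.6]
opening: 0.0148
grasp_force: 47.1
```

Emit:
servo_tool:
  moves:
    - [[0,0,0],[0,0,0.0007],10]
    - [[0,0,0],[0,0,0],10]

```text
time: 27.15
ee_pos: [0.4787, 0.3517, 0.1522]
tcp_rot: [179.9, -0.0, 110.8]
wrist_force: [-1.5, -1.7, 9.1]
opening: 0.0151
grasp_force: 47.7
```

Emit:
servo_tool:
  moves:
    - [[0,0,0],[0,0,0.0007],10]
    - [[0,0,0],[0,0,0],10]

```text
time: 27.35
ee_pos: [0.4787, 0.3517, 0.1521]
tcp_rot: [179.8, -0.0, 110.8]
wrist_force: [-3.2, -0.9, 12.7]
opening: 0.0147
grasp_force: 48.2
```

Run:
```python
from h import *
o=get_obs();print({k:np.round(v,4) for k,v in o.items() if k in("time","ee_pos","wrist_force","torque")})
```

```text
{'time': np.float64(27.35), 'ee_pos': array([0.4787, 0.3517, 0.1521]), 'wrist_force': array([-3.1622, -0.928 , 12.6756]), 'torque': array([-0.4353,  0.5237,  0.0371])}
```

It is home: the radial latch force vanished and the vertical force is solid. I ease the load, open and rise straight up.

Emit:
servo_tool:
  moves:
    - [[0,0,0],[0,0,-0.0015],10]
    - [[0,0,0],[0,0,0],10]
    - [[0,0,0],[0,0,0],40]
    - [[0,0,0],[0,0,0],40]
    - [[0,0,0],[0,0,0],40]
    - [[0,0,0],[0,0,0],40]
    - [[0,0,0],[0,0,0],40]

```text
time: 28.05
ee_pos: [0.4784, 0.3514, 0.1513]
tcp_rot: [-180.0, 0.0, 110.8]
wrist_force: [0.3, -0.5, 0.6]
opening: 0.034
grasp_force: 0.0
```

Emit:
servo_tool:
  moves:
    - [[0,0,0],[0,0,-0.01],40]
    - [[0,0,0],[0,0,-0.02],40]
    - [[0,0,0],[0,0,-0.03],40]
    - [[0,0,0],[0,0,-0.04],40]
    - [[0,0,0],[0,0,-0.04],40]
    - [[0,0,0],[-0.04,0,0],40]
    - [[0,0,0],[-0.04,0,0],40]
    - [[0,0,0],[0,0,0],40]
    - [[0,0,0],[0,0,0],40]

```text
time: 28.95
ee_pos: [0.5071, 0.276, 0.2923]
tcp_rot: [179.9, -0.0, 110.7]
wrist_force: [-0.9, -0.7, -0.2]
opening: 0.034
grasp_force: 0.0
```

Run:
```python
from h import *
o=get_obs();print({k:np.round(v,4) for k,v in o.items() if k in("time","ee_pos","wrist_force","opening")})
im,d=save("wrist","w9.png")
h=cv2.cvtColor(im,cv2.COLOR_RGB2HSV)
m=(h[...,0]>4)&(h[...,0]<20)&(h[...,1]>150)&(h[...,2]>60)
P=cloud("wrist",m,d); P=P[(np.hypot(P[:,0]-.478,P[:,1]-.35)<.08)]
q=P[P[:,2]>.172]; print(len(q),np.median(q,0).round(4),cv2.minAreaRect((q[:,:2]*1000).astype(np.float32)))
for n in("caddy","caddy_socket","turn_knob","rotor_top","vial","tape","lens_tube"):
    for r in mark_of(n,"wrist")[:1]: print(n,np.round(world("wrist",r["xyz"]),4),round(r["score"],2))
side,_=save("side","side9.png")
cv2.imwrite("pics/f.png",np.hstack([cv2.resize(im[:300,150:550,::-1],(400,300)),cv2.resize(side[110:260,220:420,::-1],(400,300))]))
```

```text
{'time': np.float64(28.95), 'ee_pos': array([0.5071, 0.276 , 0.2923]), 'wrist_force': array([-0.8968, -0.7318, -0.2066]), 'opening': np.float64(0.034)}
958 [0.4747 0.346  0.1869] ((474.83636474609375, 345.7770690917969), (16.199565887451172, 25.872556686401367), 19.61150360107422)
caddy [0.4867 0.3477 0.0628] 0.95
caddy_socket [0.475  0.3435 0.1399] 0.73
turn_knob [0.5749 0.422  0.1689] 0.73
rotor_top [0.5615 0.3804 0.1191] 0.96
vial [ 0.3565  0.0757 -0.0006] 0.57
tape [0.5989 0.4665 0.0008] 0.67
lens_tube [ 0.4462  0.2648 -0.0007] 0.62
```

View pics/f.png

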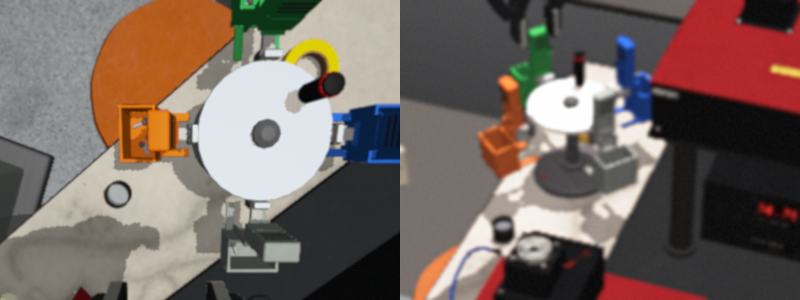

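The left panel shows the orange caddy on the front hook at (150,130), level with its neighbours and with the bystanders in place. The right panel agrees. One last check of the rotor angle before handing in.

Run:
```python
from h import *
k=ray("wrist",[[482,86]],.172)[0];n=ray("wrist",[[415,133]],.13)[0]
print(k,n,np.degrees(np.arctan2(k[1]-n[1],k[0]-n[0])))
for cam in("side","top"):
    camera(cam)
    for m in("turn_knob","rotor_top"):
        for r in mark_of(m,cam)[:1]: print(cam,m,np.round(world(cam,r["xyz"]),4),r["score"])
```

```text
[0.57522115 0.4159359  0.172     ] [0.55547835 0.37671833 0.13      ] 63.27853430143413
side turn_knob [0.579  0.414  0.1695] 0.57
side rotor_top [0.5597 0.3762 0.1189] 0.93
```

```bash
python3 -c "
from workcell import *
print(job_done())"
```

```text
the job is handed in; nothing more can be done
None
```

I turned the carousel clockwise to its hard stop and seated the orange caddy on the empty front hook until the latch released, then let go. The highest load I read was about 22 N, while confirming the stop, and the job is handed in.

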